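# Screw the seed jar's lid home without cross-threading

### The arm

A 6-joint arm with a two-finger parallel gripper is mounted at the origin on the work surface. World frame = base frame: x ahead of the robot, y to its left, z up, the work surface at z = 0. Lengths are in mm, angles in degrees, forces in N, time in s.
With the tool pointing down it reaches from about 300 to 850 mm from the base axis. Payload 4.2 kg.
Tool frame: the origin (TCP) lies between the finger pads; the fingertips stand 14 mm ahead of it and the grasp point (between the pads) lies 5 mm behind it (env.finger_overhang is the distance from the TCP to the fingertips, in mm); z points along the fingers, y is the line along which they close (so a half turn about z gives the same grasp; the last joint's range is limited). The gripper opens to 91 mm and grips with 3 to 60 N. Pads are 32 mm wide; open, the fingers measure 118 mm over their backs; the gripper's body (76 mm by 178 mm) begins 60 mm behind the grasp point.
Start: joints at [74.37, 18.312, 89.639, -0, 72.044, -1.146], TCP at [143.818, 556.739, 227.976] pointing down, gripper open.
Joint ranges: [-177.97, 177.97], [-48.28, 115.42], [12.27, 149.76], [-77.06, 257.06], [2.81, 150.46], [-146.56, 146.56]. Speed limits (degrees/s): [147.25, 147.25, 180, 180, 180, 180].

### API

Orientations are given as [roll, pitch, yaw] about the fixed x, y, z axes, in that order (R = Rz(yaw) Ry(pitch) Rx(roll)).
In Python, from workcell import status, cams, env, finder gives the robot as it stands.
- The arm moves only by the tool apply_moves, never from a script. Its argument "increments" is a list of rows, each a list of 7 numbers: the opening, from -1 (shut) to 1 (fully open), then the shift along the world's x, y, z in m, then the turn, a rotation vector about the world's x, y, z in degrees. In form: [[gripper, x, y, z, ax, ay, az], ...]. A call has 1 to 5 rows; each row shifts and turns the commanded pose from where the row before left it; what a row does not reach is not made up. A row lasts 1/12 s, in which the tool goes at most 41.7 mm and 7.16 degrees, less where a joint would pass 70% of its speed; a pose out of reach is approached as far as the arm can. A call with a gripper value outside its range is refused whole. The fingers move at their own pace and stop on an object; "newtons" is the grip in N (left out, the last holds). Time passes only in rows, so rows that do not move let the fingers close. It gives the time, the measured TCP pose, the force, the opening and the grip force at its end, in the units of the state.
- status.state(): the state, without advancing time (a new reading comes with each control period).
- cams.grab_frame(name): name is "scene" or "top" or "wrist"; returns a dict with "color" (480x640x3 uint8, red, green, blue), "intrinsics" (3x3 intrinsics, pixels), "R" (3x3) and "t" (3): a world point X has camera coordinates R X + t. Camera axes: x right, y down, z forward; pixel columns grow to the right and rows downward; lengths in mm; the calibration is good to about 2 mm. A picture is of the moment at which its call begins. There is no depth.
- env.job_done(): hands the job in; it is judged then, once.
Trained networks look in the newest picture that a camera, given by its name, has taken for a name from the list of things; names that differ only in an ending like _2 or _b are one class to them, and where a whole thing is asked for, a point or a joint stands for the part that bears it (a point fixed in the world has none). Each returns a list of dicts, best first, with "score" (0 to 1); they miss things now and then, are a little off and sometimes report something else, mostly with a low value. They report only what shows in the picture. A call takes as long as a camera call. They do not tell look-alikes from the thing itself.
- finder.boxes_of(query, camera): "rect" ([left, top, width, height] in pixels, round what is visible of it).
- finder.trace(query, camera): "pixels" (480x640 bool, what is visible of it) and "rect" ([left, top, width, height] in pixels, round what is visible of it).
The state is a dict: "time_s": time; "qpos": joint angles; "qvel": joint speeds; "effort": joint torques, N m; "ee_pos": TCP position; "ee_rot": TCP orientation; "force": force on the tool from outside, world axes, zero at the start; "torque": the same for the moment, N m; "gripper_width": finger opening in mm; "gripper_force": force on a finger pad.
Only numpy, scipy, OpenCV 4.12 (cv2) and the standard library are available. Lean on these libraries where they do the work, as an engineer would, in place of code of your own. Each camera call takes 0.05 s, during which the arm holds its last target. There are 200 camera calls.

### The job

Put the larger of the two lids on the big green glass seed jar and screw it fully home, clockwise, level and against its stop, then let go. The thread starts cannot be read beforehand, so feel for them: rest the lid lightly on the neck and turn it backward until it drops, then screw it forward; be gentle, never force the lid against the glass, and leave the other things where they are.

Things in the scene. Friction and masses are not known exactly. Their poses are not given: they have to be found in the camera images.
- lid_center (a point): the lid to fit: round, plain aluminium, ribbed edge, 60 mm across, 25 mm high, about 60 g; starts open side down on the table. Point on its axis, 12.5 mm above the lower edge; z up its axis. Four lugs (3 mm high, 4 mm wide, 90 degrees apart) inside, flush with the lower edge. Grip anywhere across the round side, finger tips above the lower edge (at home the jar's shoulder is 4 mm below it).
- jar_rim (a point): centre of the mouth of the big green glass jar (90 mm across, held fast in a square wooden foot): on its axis, at the top of the neck, 134 mm above the table; z up. The neck is 44 mm across, tapering to 34 mm over its top 5 mm; outside it four short threads, 53 mm across. The lid has 1.5 mm play to any side. The glass stands 50 N from the lid in all (a wringing couple of about 1 N m).
- jar_thread_top (a point): on the jar's axis, 8 mm below the rim: level of the lid's lower edge while its lugs lie on the flat tops of the threads (3 mm higher if they lie on the stops between). Going anticlockwise seen from above: stop 6 degrees, thread 61, gap 23, next stop, four times round. Where the stops are about the axis differs each time and is NOT shown by any pose.
- jar_gap (a point): on the jar's axis, 15.5 mm below the rim: level of the lid's lower edge when its lugs have dropped into the gaps. On top of the threads the lid cannot go clockwise past the stops (forcing it is cross-threading); turned anticlockwise, at most about 80 degrees, it drops 7 mm here. Turned on anticlockwise it soon meets the next stop.
- jar_home (a point): on the jar's axis, 20 mm below the rim: level of the lid's lower edge when fully home. From the gaps, clockwise (right-hand thread), the lugs run under the threads with 1.2 mm of height to spare and sink 4.5 mm over some 50 degrees, the last few degrees level, then meet a solid stop, 55 to 75 degrees from where they dropped.
- small_lid_center (a point): a smaller lid of the same look, 42 mm across, 16 mm high, for the small jar; to be left alone. Point on its axis, half-way up.
- small_jar: bystander: open small green glass jar, 60 mm across, 64 mm high; origin at the centre of its underside on the table spot where it lies; to be left alone
- pump_bottle: bystander: white hand-pump bottle, 60 mm across, 175 mm high; origin at the centre of its underside on the table spot where it lies; to be left alone
- flower_pot: bystander: empty terracotta pot, 80 mm across, 70 mm high; origin at the centre of its underside on the table spot where it lies; to be left alone
- scoop: bystander: seed spoon, 160 mm long, lying flat; origin in the middle of the table spot where it lies; to be left alone
- packet_box: bystander: closed cardboard box, 70 x 50 x 45 mm; origin at the centre of its underside on the table spot where it lies; to be left alone
- brush: bystander: hand brush lying flat; origin in the middle of the table spot where it lies; to be left alone
Things that resemble listed ones, but are neither listed nor needed, are in the scene too. What is shaped like the part that bears lid_center but purple or yellow is not meant.

How it is judged (in metres and radians):
On the way:
1. the lid's lugs have dropped into the gaps between the threads (lid level on the neck, 15.5 mm below the rim, not yet screwed down) (horizontal distance between lid_center and jar_rim below 0.004 m and angle between lid_center's own z axis and vertical below 0.07 rad and z of lid_center in the frame of jar_rim between -0.0055 and -0.0005 m), for 0.1 s.
At the end, for the whole second after the job is handed in: The lid sits fully home on the jar: its lower edge 20 mm below the rim (within 1.5 mm), within 4 mm of the axis and 4 degrees of level, released and at rest; the other things are still in place (horizontal distance between lid_center and jar_rim below 0.004 m and angle between lid_center's own z axis and vertical below 0.07 rad and z of lid_center in the frame of jar_rim below -0.006 m and linear speed of lid below 0.01 m/s and contact force between lid and the fingers below 0.05 N); the robot touches nothing.
It fails at once if the lid is forced on the glass (more than 50 N between lid and jar): cross-threaded, rammed or overtightened (contact force between lid and jar above 50 N).
It fails at once if another thing on the table is moved by more than 30 mm (distance of any of small_lid_center, small_jar, pump_bottle, flower_pot, scoop, packet_box, brush from where it was at the start of the episode above 0.03 m).
It also fails if it takes over 58 s, if anything falls off the work surface, if the arm or the gripper's body presses on something with over 40 N, if the wrist force passes 120 N, or if a joint passes its speed limit or range.

## Working session

There is one attempt and no reset: what is moved stays moved. The work goes in short steps, Python scripts to look and compute and a tool call to move; the robot and the scene stay as the last step left them, time stands still between calls to the robot, and variables do not carry over. Pictures are saved under pics/ and viewed, at most 10 in all, crops included, and the job is handed in when it is done.

Besides the shell and the picture viewer there is one more tool, called by a JSON object that holds its "op" and its "data". apply_moves: Moves the arm, as the interface text tells. Its arguments: {"type":"object","properties":{"increments":{"type":"array","items":{"type":"array","items":{"type":"number"}}},"newtons":{"type":"number"}},"required":["increments"]}

```bash
mkdir -p pics; cat > h.py <<'E'
import numpy as np, cv2
from workcell import status, cams, env, finder
def grab(n,f=None):
    d=cams.grab_frame(n)
    if f: cv2.imwrite('pics/'+f,d['color'][:,:,::-1])
    return d
def ray(d,u,v,z):
    K,R,t=map(np.array,(d['intrinsics'],d['R'],d['t']))
    c=-R.T@t; r=R.T@np.linalg.inv(K)@np.array([u,v,1.]); return c+r*(z-c[2])/r[2]
def proj(d,X):
    K,R,t=map(np.array,(d['intrinsics'],d['R'],d['t'])); p=K@(R@np.array(X,float)+t); return p[:2]/p[2]
E
python3 - <<'E'
from h import *
for c in ('top','scene'):
    d=grab(c,c+'1.png'); print(c,'cam at',-np.array(d['R']).T@d['t'])
    for q in ('lid_center','small_lid_center','jar_rim'):
        try:
            for b in finder.boxes_of(q,c)[:5]:
                l,t,w,h=b['rect']; print(q,np.round(b['rect']),round(b['score'],2),ray(d,l+w/2,t+h/2,12).round())
        except Exception as e: print(q,e)
print(status.state())
E
```

```text
top cam at [ 451.72904013   15.82711901 1254.28272684]
lid_center [390. 291.  31.  27.] 0.94 [ 454. -203.   12.]
lid_center [436. 282.  29.  26.] 0.71 [ 476. -306.   12.]
small_lid_center [407. 225.  22.  16.] 0.62 [ 620. -235.   12.]
jar_rim [273. 213.  66.  72.] 0.83 [582.  25.  12.]
scene cam at [1104.14891291 -773.03808536  828.15906672]
lid_center [215. 288.  33.  33.] 0.63 [ 463. -200.   12.]
lid_center [182. 327.  33.  30.] 0.55 [ 481. -307.   12.]
small_lid_center [272. 345.  23.  23.] 0.69 [ 629. -242.   12.]
jar_rim [309. 216.  74.  77.] 0.95 [557.  60.  12.]
{'time_s': 0.4, 'qpos': array([ 7.43714847e+01,  1.83176424e+01,  8.96482778e+01, -1.55002471e-03,
        7.20427583e+01, -1.14492000e+00]), 'qvel': array([-0.06010429, -0.19016628, -0.08360399, -0.03253704,  0.0688249 ,
        0.05463437]), 'effort': array([ 1.66508122e-03, -4.11898577e+01, -2.31915468e+01,  7.28512346e-02,
        3.97970597e-02, -6.09049084e-05]), 'ee_pos': array([143.79432558, 556.68244324, 227.85533555]), 'ee_rot': array([-1.79991294e+02,  1.30074312e-03,  1.65516883e+02]), 'force': array([ 0.2577179 , -0.12849498, -0.44038456]), 'torque': array([0.01625502, 0.02562497, 0.01562795]), 'gripper_force': 0.0, 'gripper_width': 91.6625124218145}
```

View pics/top1.png

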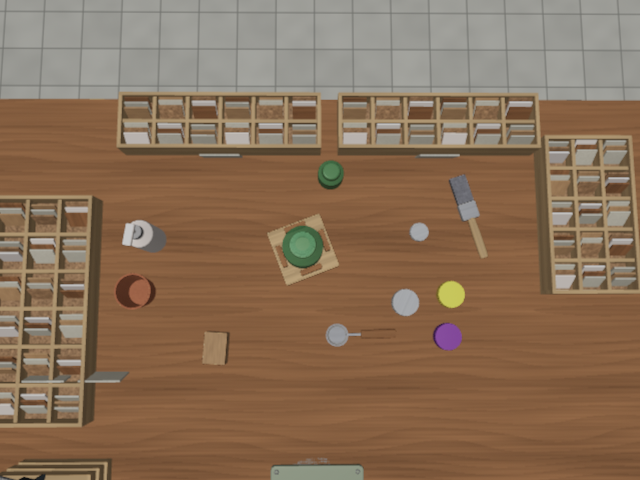

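```bash
python3 - <<'E'
import cv2,numpy as np
a=cv2.imread('pics/top1.png')[190:340,360:480]; b=cv2.imread('pics/scene1.png')[200:400,170:400]
a=cv2.resize(a,None,fx=3.3,fy=3.3,interpolation=3); b=cv2.resize(b,(400,348),interpolation=3)
h=max(len(a),len(b)); f=lambda i:np.pad(i,((0,h-len(i)),(0,0),(0,0)))
cv2.imwrite('pics/crop.png',np.hstack([f(a),f(b)]))
E
```

```text
(no output)
```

View pics/crop.png

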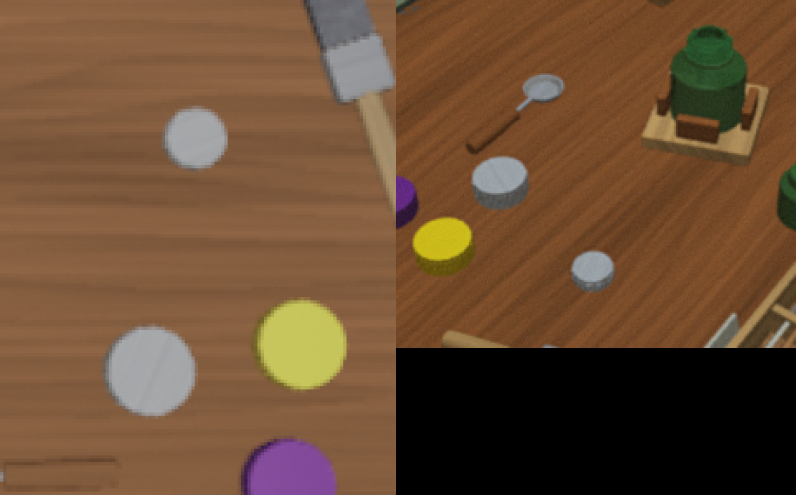

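View pics/scene1.png

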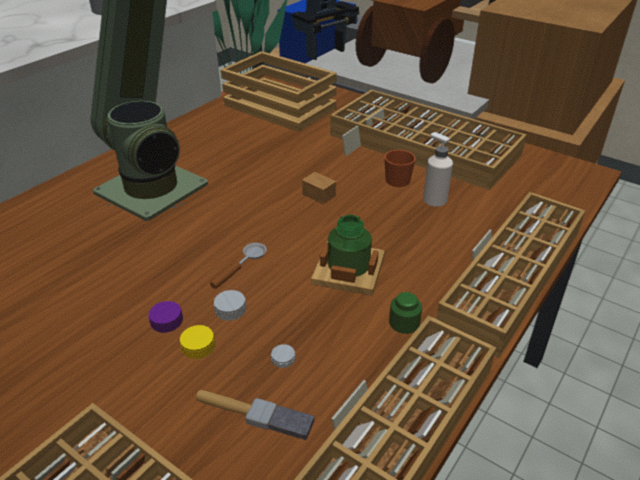

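Candidates for the lid in the top view: grey (405,302), grey (419,232), yellow (452,294) and purple (448,337). The grey one at (405,302) fits: it is plain aluminium and clearly larger than the grey one at (419,232), and the crop confirms this. The jar is at about (303,245) in its wooden foot.

I'll head toward the lid first and refine from the wrist camera.

```bash
python3 - <<'E'
from h import *
from scipy.optimize import least_squares
ds={c:cams.grab_frame(c) for c in('top','scene')}
tr={}
for c in ds:
    m=[x for x in finder.trace('lid_center',c)]
    for x in m[:4]:
        p=x['pixels']; col=ds[c]['color'][p].mean(0); ys,xs=np.nonzero(p)
        print(c,x['score'],col.round(),xs.mean(),ys.mean(),p.sum(), ray(ds[c],xs.mean(),ys.mean(),25 if c=='top' else 14).round(1))
    for x in finder.trace('jar_rim',c)[:1]:
        ys,xs=np.nonzero(x['pixels']); print('jar',c,xs.min(),xs.max(),ys.min(),ys.max(),xs.mean(),ys.mean(),ray(ds[c],xs.mean(),ys.mean(),80).round(1))
a=cv2.resize(ds['top']['color'][205:290,260:345,::-1],None,fx=5,fy=5,interpolation=2)
s=ds['scene']['color'][205:300,305:390,::-1]; b=cv2.resize(s,(380,425),interpolation=2)
cv2.imwrite('pics/jar.png',np.hstack([a,b])); 
E
```

```text
top 0.82 [162. 164. 166.] 404.9150090415913 302.28209764918626 553 [ 459.6 -199.    25. ]
jar top 268 338 216 285 302.66058508965085 249.45328719723184 [574.6  31.9  80. ]
scene 0.9 [ 81.  36. 101.] 165.33715596330276 316.4426605504587 872 [ 384.9 -298.1   14. ]
scene 0.78 [128. 130. 130.] 229.5679156908665 304.89812646370024 854 [ 462.2 -203.3   14. ]
scene 0.7 [168. 150.  23.] 196.86687306501548 341.3034055727554 969 [ 479.3 -307.8   14. ]
scene 0.62 [82. 43. 25.] 398.1916835699797 167.26673427991886 986 [464.7 441.1  14. ]
jar scene 311 384 214 295 348.9061689994816 258.41835147744945 [614.3 -15.8  80. ]
```

View pics/jar.png

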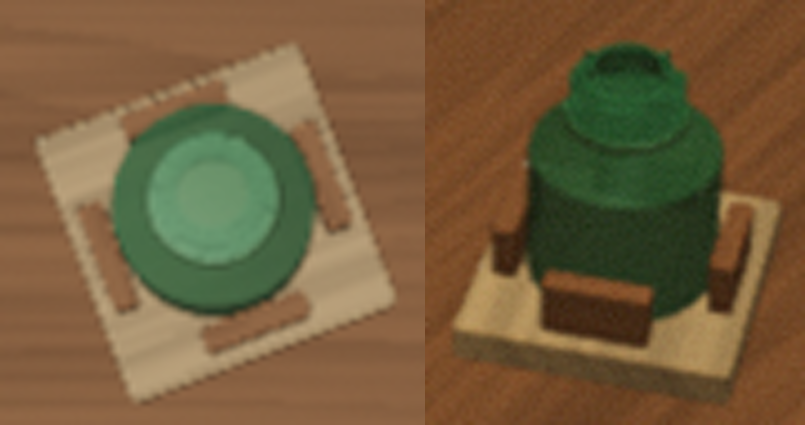

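{"op": "apply_moves", "data": {"increments": [[1, 0.02, -0.035, 0.02, 0, 0, -6], [1, 0.02, -0.035, 0, 0, 0, -6], [1, 0.02, -0.035, 0, 0, 0, -6], [1, 0.02, -0.035, 0, 0, 0, -6], [1, 0.02, -0.035, 0, 0, 0, -6]], "newtons": 25}}

```text
time_s: 1.12
ee_pos: [242.8, 382.7, 246.6]
ee_rot: [180.0, 0.0, 135.3]
force: [0.1, 0.6, -0.0]
gripper_width: 91.1
gripper_force: 0.0
```

The crop shows the jar neck (threads disc) centred at about (302.6,244.6) in the top view, with the mouth upright and unobstructed.

{"op": "apply_moves", "data": {"increments": [[1, 0.014, -0.038, 0, 0, 0, -4.6], [1, 0.014, -0.038, 0, 0, 0, -4.6], [1, 0.014, -0.038, 0, 0, 0, -4.6], [1, 0.014, -0.038, 0, 0, 0, -4.6], [1, 0.014, -0.038, 0, 0, 0, -4.6]]}}

```text
time_s: 1.53
ee_pos: [312.5, 192.5, 246.8]
ee_rot: [179.9, -0.0, 112.3]
force: [0.1, -0.1, 0.0]
gripper_width: 91.3
gripper_force: 0.0
```

{"op": "apply_moves", "data": {"increments": [[1, 0.014, -0.038, 0, 0, 0, -4.6], [1, 0.014, -0.038, 0, 0, 0, -4.6], [1, 0.014, -0.038, 0, 0, 0, -4.6], [1, 0.014, -0.038, 0, 0, 0, -4.6], [1, 0.014, -0.038, 0, 0, 0, -4.6]]}}

```text
time_s: 1.95
ee_pos: [382.5, 2.3, 246.9]
ee_rot: [179.9, -0.0, 89.3]
force: [1.5, 0.4, -0.1]
gripper_width: 91.0
gripper_force: 0.0
```

{"op": "apply_moves", "data": {"increments": [[1, 0.014, -0.038, 0, 0, 0, -4.6], [1, 0.014, -0.038, 0, 0, 0, -4.6], [1, 0.014, -0.038, 0, 0, 0, -4.6], [1, 0.014, -0.038, -0.01, 0, 0, -4.6], [1, 0.014, -0.038, -0.01, 0, 0, -4.6]]}}

```text
time_s: 2.37
ee_pos: [452.9, -188.0, 226.9]
ee_rot: [179.9, -0.0, 66.2]
force: [1.0, 0.4, 0.1]
gripper_width: 91.1
gripper_force: 0.0
```

{"op": "apply_moves", "data": {"increments": [[1, 0.0, -0.005, -0.01, 0, 0, 0], [1, 0.0, 0, 0, 0, 0, 0]]}}

```text
time_s: 2.53
ee_pos: [451.5, -192.1, 214.2]
ee_rot: [-179.7, 0.0, 66.3]
force: [-0.8, 0.8, 0.5]
gripper_width: 91.2
gripper_force: 0.0
```

```bash
cat >> h.py <<'E'
def fit(d,mask,z):
    """centre of a horizontal circle: contour of mask cast onto plane z, circle fit"""
    c=max(cv2.findContours(mask.astype(np.uint8),cv2.RETR_EXTERNAL,cv2.CHAIN_APPROX_NONE)[0],key=cv2.contourArea)[:,0]
    P=np.array([ray(d,u,v,z)[:2] for u,v in c]); 
    (x,y),r=cv2.minEnclosingCircle(P.astype(np.float32))
    A=np.c_[2*P,np.ones(len(P))]; s=np.linalg.lstsq(A,(P**2).sum(1),rcond=None)[0]
    return s[:2].round(1),np.sqrt(s[2]+s[0]**2+s[1]**2).round(1),(round(x,1),round(y,1),round(r,1))
E
python3 - <<'E'
from h import *
d=grab('wrist','w1.png'); R=np.array(d['R']);print(-R.T@d['t'],R.round(2),status.state()['ee_pos'],status.state()['ee_rot'])
for x in finder.trace('lid_center','wrist')[:4]:
    m=x['pixels'];print(x['score'],x['rect'],d['color'][m].mean(0).round(),fit(d,m,25))
E
```

```text
[ 482.59897666 -122.94669786  371.53036736] [[ 0.92 -0.4  -0.01]
 [-0.39 -0.88  0.27]
 [-0.11 -0.24 -0.96]] [ 451.38529921 -190.69975081  215.29057442] [-1.79792202e+02 -2.76248638e-02  6.64366673e+01]
0.98 [301.4, 197.5, 58.3, 57.3] [236. 236. 237.] (array([ 461.9, -199.5]), np.float64(30.4), (462.5, -199.4, 31.8))
0.93 [352.6, 271.6, 51.4, 46.5] [241. 233.   4.] (array([ 478.8, -294.6]), np.float64(27.3), (479.3, -296.7, 30.2))
```

View pics/w1.png

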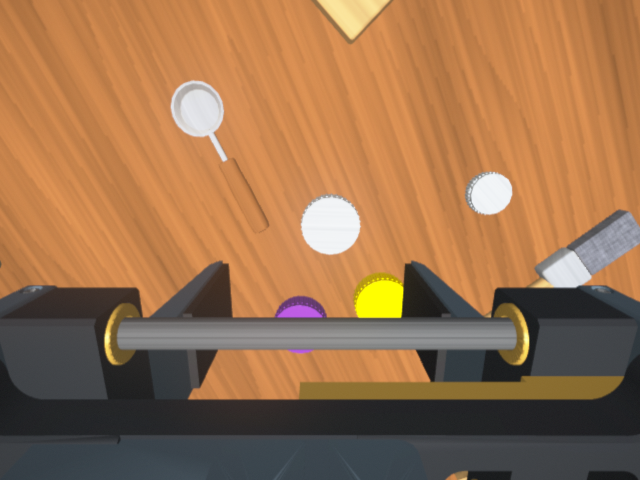

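The wrist view shows the grey lid at (331,225), between the open fingers' approach line, with nothing near where the fingers will come down.

{"op": "apply_moves", "data": {"increments": [[1, 0.005, -0.005, -0.035, 0, 0, 0], [1, 0.005, -0.004, -0.035, 0, 0, 0], [1, 0, 0, -0.035, 0, 0, 0], [1, 0, 0, -0.035, 0, 0, 0], [1, 0, 0, 0, 0, 0, 0]]}}

```text
time_s: 3.05
ee_pos: [458.3, -196.1, 72.2]
ee_rot: [-179.3, -0.0, 66.7]
force: [-0.6, -0.0, -0.2]
gripper_width: 91.2
gripper_force: 0.0
```

```bash
python3 - <<'E'
from h import *
d=grab('wrist'); s=status.state();print(s['ee_pos'],s['ee_rot'])
for x in finder.trace('lid_center','wrist')[:2]:
    m=x['pixels'];print(x['score'],x['rect'],d['color'][m].mean(0).round(),fit(d,m,25))
E
```

```text
[ 460.26281387 -197.20754874   75.09298933] [-1.79631083e+02 -2.17808857e-02  6.66404627e+01]
0.95 [244.0, 373.7, 61.7, 26.0] [105.  55. 120.] (array([ 396.3, -263.6]), np.float64(15.7), (395.7, -264.3, 22.6))
0.74 [359.3, 350.3, 72.1, 29.9] [218. 204.   3.] (array([ 477.8, -281.9]), np.float64(18.3), (477.5, -285.5, 23.9))
```

{"op": "apply_moves", "data": {"increments": [[1, 0.001, -0.002, -0.025, 0, 0, 0], [1, 0, 0, -0.02, 0, 0, 0], [1, 0, 0, -0.01, 0, 0, 0], [1, 0, 0, 0, 0, 0, 0], [1, 0, 0, 0, 0, 0, 0]]}}

```text
time_s: 3.57
ee_pos: [464.5, -201.8, 23.2]
ee_rot: [179.8, 0.0, 66.5]
force: [0.2, -0.1, -0.1]
gripper_width: 91.1
gripper_force: 0.0
```

{"op": "apply_moves", "data": {"increments": [[1, 0, 0, 0, 0, 0, 0], [1, 0, 0, 0, 0, 0, 0], [1, 0, 0, 0, 0, 0, 0]]}}

```text
time_s: 3.82
ee_pos: [464.1, -201.9, 22.7]
ee_rot: [179.9, 0.0, 66.5]
force: [0.3, 0.3, -0.3]
gripper_width: 91.3
gripper_force: 0.0
```

{"op": "apply_moves", "data": {"increments": [[1, -0.0025, 0.0024, -0.0055, 0, 0, 0], [1, 0, 0, 0, 0, 0, 0], [-1, 0, 0, 0, 0, 0, 0], [-1, 0, 0, 0, 0, 0, 0], [-1, 0, 0, 0, 0, 0, 0]], "newtons": 20}}

```text
time_s: 4.23
ee_pos: [460.8, -199.2, 16.0]
ee_rot: [180.0, -0.0, 66.5]
force: [-0.3, -0.1, 0.5]
gripper_width: 74.2
gripper_force: 0.0
```

{"op": "apply_moves", "data": {"increments": [[-1, 0, 0, 0, 0, 0, 0], [-1, 0, 0, 0, 0, 0, 0], [-1, 0, 0, 0, 0, 0, 0]], "newtons": 20}}

```text
time_s: 4.48
ee_pos: [461.0, -199.3, 16.1]
ee_rot: [180.0, 0.0, 66.5]
force: [0.9, -0.0, 0.0]
gripper_width: 59.4
gripper_force: 20.0
```

Lid gripped (59.4 mm). Next I lift it and stop short of the jar, where the wrist camera can see the mouth.

{"op": "apply_moves", "data": {"increments": [[-1, 0, 0, 0.02, 0, 0, 0], [-1, 0, 0, 0.04, 0, 0, 0], [-1, 0, 0, 0.04, 0, 0, 0], [-1, 0, 0, 0.04, 0, 0, 0], [-1, 0.012, 0.022, 0.03, 0, 0, 0]]}}

```text
time_s: 4.9
ee_pos: [472.3, -179.5, 189.3]
ee_rot: [179.8, 0.1, 66.3]
force: [0.8, -0.6, -0.6]
gripper_width: 59.4
gripper_force: 20.0
```

{"op": "apply_moves", "data": {"increments": [[-1, 0.018, 0.033, 0.01, 0, 0, 0], [-1, 0.015, 0.028, 0.008, 0, 0, 0], [-1, 0.015, 0.027, 0, 0, 0, 0], [-1, 0, 0, 0, 0, 0, 0], [-1, 0, 0, 0, 0, 0, 0]]}}

```text
time_s: 5.32
ee_pos: [520.9, -88.1, 203.7]
ee_rot: [-180.0, 0.0, 66.7]
force: [-0.1, -0.4, -1.1]
gripper_width: 59.1
gripper_force: 20.0
```

{"op": "apply_moves", "data": {"increments": [[-1, 0, 0, 0, 0, 0, 0], [-1, 0, 0, 0, 0, 0, 0]]}}

```text
time_s: 5.48
ee_pos: [520.0, -89.9, 203.5]
ee_rot: [-179.9, 0.0, 66.5]
force: [-0.0, 0.5, 0.1]
gripper_width: 59.3
gripper_force: 20.0
```

```bash
python3 - <<'E'
from h import *
t=grab('top')
print('top', ray(t,302.2,243.6,134),ray(t,302.6,244.6,127))
d=grab('wrist','w2.png'); s=status.state();print(s['ee_pos'],s['ee_rot'],s['gripper_width'])
for q in('lid_center','jar_rim'):
  for x in finder.trace(q,'wrist')[:2]:
    print(q,x['score'],x['rect'])
print(proj(d,[574,29,134]))
E
```

```text
top [581.25754418  32.07230045 134.        ] [579.95416714  31.3355196  127.        ]
[520.190645   -90.11858119 203.75330643] [-1.79965904e+02  2.11153393e-02  6.64264192e+01] 59.60128183018421
lid_center 0.98 [253.6, 242.5, 126.8, 128.7]
lid_center 0.72 [336.9, 368.3, 43.1, 13.8]
jar_rim 0.93 [227.9, 0.0, 203.5, 175.0]
[319.68014127  47.0754911 ]
```

View pics/w2.png

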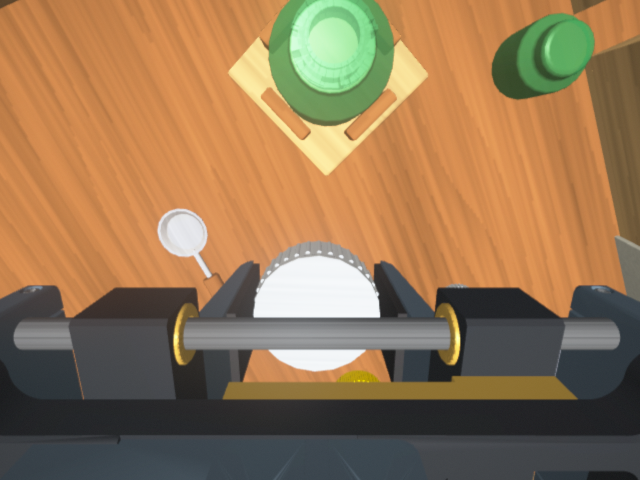

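The wrist view shows the jar mouth at about (334,40), the lighter neck disc at about (333,45) and the held lid at (317,313), which looks level.

```bash
python3 - <<'E'
from h import *
def edges(d,c0,z,rr):
    # radial edge search of a horizontal circle: maximise mean radial gradient over centre, radius
    g=cv2.GaussianBlur(d['color'][:,:,1].astype(np.float32),(0,0),1.0)
    a=np.linspace(0,2*np.pi,180,endpoint=False)
    K,R,t=map(np.array,(d['intrinsics'],d['R'],d['t']))
    def ring(x,y,r):
        P=np.c_[x+r*np.cos(a),y+r*np.sin(a),np.full(180,z)]; p=(R@P.T).T+t; p=p@K.T; p=(p[:,:2]/p[:,2:]).astype(np.float32)
        return cv2.remap(g,p[None,:,0].copy(),p[None,:,1].copy(),1)[0]
    best=[]
    for x in np.arange(c0[0]-12,c0[0]+12.1,1):
        for y in np.arange(c0[1]-12,c0[1]+12.1,1):
            for r in rr:
                best.append((np.mean(np.clip(ring(x,y,r-1)-ring(x,y,r+1),-15,15)),x,y,r))
    best.sort(); return [tuple(np.round(b,1)) for b in best[-3:]+best[:2]]
for c in('top','wrist'):
    d=grab(c)
    print(c,'thr z125',edges(d,(576,30),125,[25.5,26.5,27.5]))
    print(c,'rim z134',edges(d,(576,30),134,[16,17,18]))
    if c=='wrist':
        m=finder.trace('lid_center','wrist')[0]['pixels']; print(fit(d,m,212.5)); print(edges(d,(519,-91),212.5,[29,30,31]))
d=grab('wrist'); im=d['color'][:,:,::-1].copy()
E
```

```text
top thr z125 [(np.float64(13.4), np.float64(581.0), np.float64(33.0), np.float64(26.5)), (np.float64(13.5), np.float64(581.0), np.float64(33.0), np.float64(27.5)), (np.float64(13.6), np.float64(581.0), np.float64(32.0), np.float64(27.5)), (np.float64(-1.5), np.float64(564.0), np.float64(18.0), np.float64(26.5)), (np.float64(-1.5), np.float64(564.0), np.float64(18.0), np.float64(27.5))]
top rim z134 [(np.float64(5.7), np.float64(575.0), np.float64(41.0), np.float64(18.0)), (np.float64(5.7), np.float64(570.0), np.float64(32.0), np.float64(18.0)), (np.float64(5.7), np.float64(570.0), np.float64(31.0), np.float64(18.0)), (np.float64(-0.2), np.float64(585.0), np.float64(33.0), np.float64(16.0)), (np.float64(-0.2), np.float64(585.0), np.float64(34.0), np.float64(16.0))]
wrist thr z125 [(np.float64(15.0), np.float64(582.0), np.float64(28.0), np.float64(26.5)), (np.float64(15.0), np.float64(582.0), np.float64(29.0), np.float64(25.5)), (np.float64(15.0), np.float64(583.0), np.float64(28.0), np.float64(25.5)), (np.float64(-1.1), np.float64(566.0), np.float64(25.0), np.float64(25.5)), (np.float
[... 198 characters left out ...]
oat64(26.0), np.float64(16.0)), (np.float64(8.4), np.float64(580.0), np.float64(25.0), np.float64(16.0)), (np.float64(-6.8), np.float64(583.0), np.float64(30.0), np.float64(17.0)), (np.float64(-6.7), np.float64(583.0), np.float64(29.0), np.float64(17.0))]
(array([525.2, -79.1]), np.float64(24.4), (522.6, -85.3, 30.0))
[(np.float64(12.4), np.float64(520.0), np.float64(-92.0), np.float64(30.0)), (np.float64(12.4), np.float64(519.0), np.float64(-93.0), np.float64(30.0)), (np.float64(12.4), np.float64(519.0), np.float64(-92.0), np.float64(30.0)), (np.float64(-2.7), np.float64(513.0), np.float64(-79.0), np.float64(29.0)), (np.float64(-2.5), np.float64(529.0), np.float64(-86.0), np.float64(29.0))]
```

{"op": "apply_moves", "data": {"increments": [[-1, 0.0155, 0.03, 0, 0, 0, 0], [-1, 0.0155, 0.03, 0, 0, 0, 0], [-1, 0.0155, 0.03, 0, 0, 0, 0], [-1, 0.0155, 0.03, -0.02, 0, 0, 0], [-1, 0, 0, -0.023, 0, 0, 0]]}}

```text
time_s: 6.3
ee_pos: [587.0, 35.7, 162.2]
ee_rot: [179.6, -0.3, 66.7]
force: [0.5, -0.4, -0.2]
gripper_width: 59.5
gripper_force: 20.0
```

{"op": "apply_moves", "data": {"increments": [[-1, 0, 0, 0, 0, 0, 0], [-1, 0, 0, 0, 0, 0, 0], [-1, 0, 0, 0, 0, 0, 0], [-1, 0, 0, 0, 0, 0, 0]]}}

```text
time_s: 6.63
ee_pos: [583.4, 30.0, 162.6]
ee_rot: [179.9, -0.1, 66.4]
force: [0.1, 1.3, -0.3]
gripper_width: 59.5
gripper_force: 20.0
```

```bash
python3 - <<'E'
from h import *
for c in('scene','wrist'): d=grab(c,c+'3.png'); 
s=status.state();print(s['ee_pos'],s['ee_rot'],s['force'],s['torque'],s['qpos'])
a=cv2.imread('pics/scene3.png')[150:310,270:430]; b=cv2.imread('pics/wrist3.png')[150:470,160:480]
cv2.imwrite('pics/c3.png',np.hstack([cv2.resize(a,(400,400),interpolation=2),cv2.resize(b,(400,400))]))
E
```

```text
[583.26462943  30.01180978 162.51870568] [ 1.79863394e+02 -5.86156592e-02  6.64427170e+01] [-0.13950766 -0.88880783 -1.36950535] [-0.10308137  0.06531129 -0.05127697] [ 1.82036868e+00  2.17700338e+01  9.42713662e+01 -6.22673708e-03
  6.38100550e+01  2.53804625e+01]
```

View pics/c3.png

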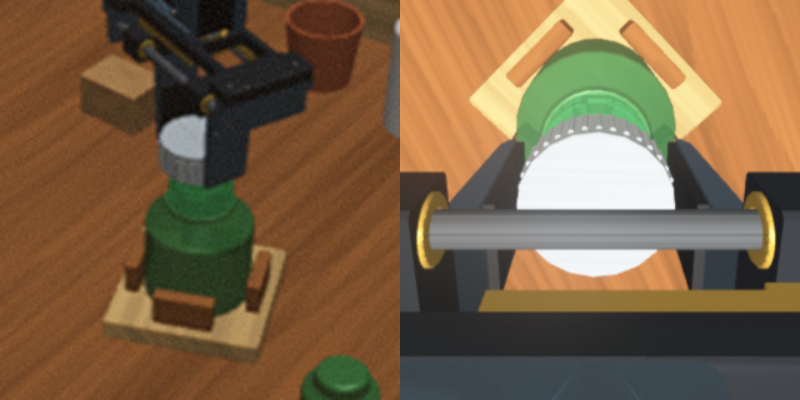

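The lid appears centred over the neck in both views (wrist: lid centre 596 against jar body 597). I'll lower it gently.

{"op": "apply_moves", "data": {"increments": [[-1, -0.0005, 0, -0.005, 0, 0, 0], [-1, 0, 0, -0.004, 0, 0, 0], [-1, 0, 0, -0.003, 0, 0, 0], [-1, 0, 0, 0, 0, 0, 0], [-1, 0, 0, 0, 0, 0, 0]]}}

```text
time_s: 7.15
ee_pos: [582.1, 30.8, 148.6]
ee_rot: [-180.0, 0.0, 66.5]
force: [1.1, -0.6, -1.0]
gripper_width: 59.5
gripper_force: 20.0
```

{"op": "apply_moves", "data": {"increments": [[-1, 0, 0, -0.002, 0, 0, 0], [-1, 0, 0, -0.001, 0, 0, 0], [-1, 0, 0, 0, 0, 0, 0], [-1, 0, 0, 0, 0, 0, 0]]}}

```text
time_s: 7.48
ee_pos: [582.5, 31.0, 146.1]
ee_rot: [180.0, -0.0, 66.5]
force: [0.0, 0.4, -0.1]
gripper_width: 59.7
gripper_force: 20.0
```

{"op": "apply_moves", "data": {"increments": [[-1, 0, 0, -0.001, 0, 0, 0], [-1, 0, 0, 0, 0, 0, 0], [-1, 0, 0, 0, 0, 0, 0]]}}

```text
time_s: 7.73
ee_pos: [582.6, 31.0, 145.4]
ee_rot: [180.0, -0.0, 66.5]
force: [0.1, 1.1, 1.2]
gripper_width: 59.6
gripper_force: 20.0
```

{"op": "apply_moves", "data": {"increments": [[-1, 0, 0, -0.001, 0, 0, 0], [-1, 0, 0, 0, 0, 0, 0], [-1, 0, 0, 0, 0, 0, 0]]}}

```text
time_s: 7.98
ee_pos: [582.8, 31.2, 144.5]
ee_rot: [179.9, -0.1, 66.5]
force: [0.8, 2.8, 2.7]
gripper_width: 59.5
gripper_force: 20.0
```

{"op": "apply_moves", "data": {"increments": [[-1, 0, 0, -0.001, 0, 0, 0], [-1, 0, 0, 0, 0, 0, 0], [-1, 0, 0, 0, 0, 0, 0]]}}

```text
time_s: 8.23
ee_pos: [583.0, 31.6, 142.7]
ee_rot: [179.9, -0.1, 66.5]
force: [2.2, 4.5, -1.9]
gripper_width: 59.5
gripper_force: 20.0
```

{"op": "apply_moves", "data": {"increments": [[-1, 0, 0, -0.001, 0, 0, 0], [-1, 0, 0, 0, 0, 0, 0], [-1, 0, 0, 0, 0, 0, 0]]}}

```text
time_s: 8.48
ee_pos: [583.0, 31.8, 141.8]
ee_rot: [180.0, -0.1, 66.5]
force: [2.4, 4.4, 1.1]
gripper_width: 59.0
gripper_force: 20.0
```

A side force of about 5 N pushes towards +y/+x, so I'll recentre by following it.

{"op": "apply_moves", "data": {"increments": [[-1, 0.001, 0.002, 0, 0, 0, 0], [-1, 0, 0, 0, 0, 0, 0], [-1, 0, 0, 0, 0, 0, 0]]}}

```text
time_s: 8.73
ee_pos: [583.1, 32.5, 141.5]
ee_rot: [-180.0, 0.1, 66.5]
force: [1.2, 0.9, -0.8]
gripper_width: 59.1
gripper_force: 20.0
```

```bash
python3 - <<'E'
from h import *
for i in range(3):
    cams.grab_frame('top'); s=status.state();print(s['ee_pos'].round(2),s['ee_rot'].round(2),s['force'].round(2),s['torque'].round(2))
E
```

```text
[583.13  32.54 141.56] [-1.7998e+02  5.0000e-02  6.6530e+01] [ 1.14 -0.06 -1.32] [ 0.03 -0.22  0.01]
[583.1   32.53 141.59] [-1.7998e+02  5.0000e-02  6.6520e+01] [ 1.24  0.28 -1.25] [ 0.05 -0.24  0.05]
[583.11  32.5  141.64] [-1.7998e+02  4.0000e-02  6.6520e+01] [ 1.71  0.03 -0.79] [ 0.03 -0.19 -0.01]
```

{"op": "apply_moves", "data": {"increments": [[-1, 0.0005, 0, -0.001, 0, 0, 0], [-1, 0, 0, 0, 0, 0, 0], [-1, 0, 0, 0, 0, 0, 0]]}}

```text
time_s: 9.13
ee_pos: [583.4, 32.6, 140.8]
ee_rot: [-180.0, 0.0, 66.5]
force: [0.7, 0.8, -1.8]
gripper_width: 59.6
gripper_force: 20.0
```

{"op": "apply_moves", "data": {"increments": [[-1, 0, 0, -0.001, 0, 0, 0], [-1, 0, 0, 0, 0, 0, 0], [-1, 0, 0, 0, 0, 0, 0]]}}

```text
time_s: 9.38
ee_pos: [583.5, 32.8, 139.9]
ee_rot: [-180.0, 0.0, 66.5]
force: [-0.2, 0.8, -0.3]
gripper_width: 59.5
gripper_force: 20.0
```

No resistance below the thread tops, so the lugs may already be over the gaps. I'll carry on gently.

{"op": "apply_moves", "data": {"increments": [[-1, 0, 0, -0.0015, 0, 0, 0], [-1, 0, 0, 0, 0, 0, 0], [-1, 0, 0, 0, 0, 0, 0]]}}

```text
time_s: 9.63
ee_pos: [583.6, 32.8, 138.4]
ee_rot: [-180.0, 0.0, 66.5]
force: [0.7, 0.1, -1.5]
gripper_width: 59.5
gripper_force: 20.0
```

```bash
python3 - <<'E'
from h import *
s=status.state();print(s['ee_pos'].round(2),s['force'].round(2),s['torque'].round(2))
for c in('scene','wrist'): d=grab(c,c+'4.png'); 
a=cv2.imread('pics/scene4.png')[170:290,290:410]; b=cv2.imread('pics/wrist4.png')[150:470,160:480]
cv2.imwrite('pics/c4.png',np.hstack([cv2.resize(a,(400,400),interpolation=2),cv2.resize(b,(400,400))]))
E
```

```text
[583.64  32.84 138.37] [ 0.71  0.11 -1.49] [-0.13  0.1   0.01]
```

View pics/c4.png

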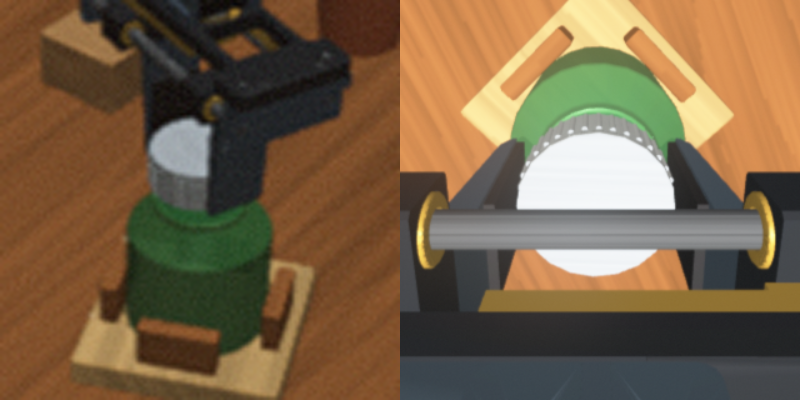

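The lid is level and unslipped in the fingers, with its edge below the thread tops, so it started over the gaps. I'll continue down to the gap level (TCP ≈ 134.6).

{"op": "apply_moves", "data": {"increments": [[-1, 0, 0, -0.001, 0, 0, 0], [-1, 0, 0, -0.001, 0, 0, 0], [-1, 0, 0, 0, 0, 0, 0], [-1, 0, 0, 0, 0, 0, 0]]}}

```text
time_s: 10.07
ee_pos: [583.7, 32.8, 136.4]
ee_rot: [-180.0, 0.0, 66.5]
force: [-0.5, -0.1, -0.3]
gripper_width: 59.3
gripper_force: 20.0
```

{"op": "apply_moves", "data": {"increments": [[-1, 0, 0, -0.001, 0, 0, 0], [-1, 0, 0, 0, 0, 0, 0], [-1, 0, 0, 0, 0, 0, 0]]}}

```text
time_s: 10.32
ee_pos: [583.8, 32.8, 135.4]
ee_rot: [-180.0, 0.0, 66.5]
force: [1.0, 0.5, -0.8]
gripper_width: 59.1
gripper_force: 20.0
```

{"op": "apply_moves", "data": {"increments": [[-1, 0, 0, -0.001, 0, 0, 0], [-1, 0, 0, 0, 0, 0, 0], [-1, 0, 0, 0, 0, 0, 0]]}}

```text
time_s: 10.57
ee_pos: [583.9, 32.9, 134.6]
ee_rot: [180.0, -0.0, 66.5]
force: [0.5, 1.0, -0.1]
gripper_width: 59.2
gripper_force: 20.0
```

{"op": "apply_moves", "data": {"increments": [[-1, 0, 0, -0.0006, 0, 0, 0], [-1, 0, 0, 0, 0, 0, 0], [-1, 0, 0, 0, 0, 0, 0]]}}

```text
time_s: 10.82
ee_pos: [584.0, 32.9, 134.4]
ee_rot: [180.0, -0.0, 66.5]
force: [-0.3, 0.3, 3.3]
gripper_width: 59.5
gripper_force: 20.0
```

{"op": "apply_moves", "data": {"increments": [[-1, 0, 0, -0.0006, 0, 0, 0], [-1, 0, 0, 0, 0, 0, 0], [-1, 0, 0, 0, 0, 0, 0]]}}

```text
time_s: 11.07
ee_pos: [584.0, 32.9, 134.3]
ee_rot: [179.9, -0.0, 66.5]
force: [-1.5, 0.1, 6.4]
gripper_width: 59.5
gripper_force: 20.0
```

Firm floor at 134.4 gives an edge 118.3 mm above the table: the lugs are in the gaps. Now clockwise, following down with light pressure.

{"op": "apply_moves", "data": {"increments": [[-1, 0, 0, 0, 0, 0, -2], [-1, 0, 0, 0, 0, 0, -2], [-1, 0, 0, 0, 0, 0, -2], [-1, 0, 0, 0, 0, 0, -2], [-1, 0, 0, 0, 0, 0, 0]]}}

```text
time_s: 11.48
ee_pos: [584.6, 32.8, 134.3]
ee_rot: [179.9, -0.1, 58.5]
force: [-0.6, -0.9, 4.0]
gripper_width: 59.1
gripper_force: 20.0
```

```bash
python3 - <<'E'
from h import *
s=status.state();print(s['ee_pos'].round(2),s['ee_rot'].round(2),s['force'].round(2),s['torque'].round(2))
E
```

```text
[584.62  32.75 134.31] [ 1.7987e+02 -7.0000e-02  5.8450e+01] [-0.56 -0.87  4.01] [-0.16  0.19  0.02]
```

{"op": "apply_moves", "data": {"increments": [[-1, 0, 0, 0, 0, 0, -2.5], [-1, 0, 0, -0.0001, 0, 0, -2.5], [-1, 0, 0, -0.0001, 0, 0, -2.5], [-1, 0, 0, -0.0001, 0, 0, -2.5], [-1, 0, 0, 0, 0, 0, 0]]}}

```text
time_s: 11.9
ee_pos: [584.8, 32.7, 134.2]
ee_rot: [179.9, -0.1, 48.4]
force: [0.1, 0.1, 6.0]
gripper_width: 59.5
gripper_force: 20.0
```

{"op": "apply_moves", "data": {"increments": [[-1, 0, 0, -0.0002, 0, 0, -2.5], [-1, 0, 0, -0.0002, 0, 0, -2.5], [-1, 0, 0, -0.0002, 0, 0, -2.5], [-1, 0, 0, -0.0002, 0, 0, -2.5], [-1, 0, 0, 0, 0, 0, 0]]}}

```text
time_s: 12.32
ee_pos: [584.5, 32.6, 133.4]
ee_rot: [179.9, -0.1, 38.4]
force: [0.1, 0.6, 6.3]
gripper_width: 59.2
gripper_force: 20.0
```

Descending as expected; continuing.

{"op": "apply_moves", "data": {"increments": [[-1, 0, 0, -0.0002, 0, 0, -2.5], [-1, 0, 0, -0.0002, 0, 0, -2.5], [-1, 0, 0, -0.0002, 0, 0, -2.5], [-1, 0, 0, -0.0002, 0, 0, -2.5], [-1, 0, 0, 0, 0, 0, 0]]}}

```text
time_s: 12.73
ee_pos: [584.6, 32.7, 132.4]
ee_rot: [179.9, -0.1, 28.4]
force: [-0.4, -0.8, 5.1]
gripper_width: 59.4
gripper_force: 20.0
```

{"op": "apply_moves", "data": {"increments": [[-1, 0, 0, -0.0002, 0, 0, -2.5], [-1, 0, 0, -0.0002, 0, 0, -2.5], [-1, 0, 0, -0.0002, 0, 0, -2.5], [-1, 0, 0, -0.0002, 0, 0, -2.5], [-1, 0, 0, 0, 0, 0, 0]]}}

```text
time_s: 13.15
ee_pos: [584.9, 32.8, 131.5]
ee_rot: [179.9, -0.2, 18.5]
force: [0.9, 0.0, 4.8]
gripper_width: 59.6
gripper_force: 20.0
```

{"op": "apply_moves", "data": {"increments": [[-1, 0, 0, -0.0002, 0, 0, -2.5], [-1, 0, 0, -0.0002, 0, 0, -2.5], [-1, 0, 0, -0.0002, 0, 0, -2.5], [-1, 0, 0, -0.0002, 0, 0, -2.5], [-1, 0, 0, 0, 0, 0, 0]]}}

```text
time_s: 13.57
ee_pos: [585.0, 32.6, 130.6]
ee_rot: [179.9, -0.2, 8.5]
force: [2.1, -1.1, 4.7]
gripper_width: 59.2
gripper_force: 20.0
```

{"op": "apply_moves", "data": {"increments": [[-1, 0, 0, -0.0002, 0, 0, -2], [-1, 0, 0, -0.0002, 0, 0, -2], [-1, 0, 0, -0.0002, 0, 0, -2], [-1, 0, 0, 0, 0, 0, 0]]}}

```text
time_s: 13.9
ee_pos: [585.2, 32.5, 130.0]
ee_rot: [179.9, -0.2, 2.6]
force: [2.8, -1.8, 4.4]
gripper_width: 59.4
gripper_force: 20.0
```

```bash
python3 - <<'E'
from h import *
s=status.state();print(s['ee_pos'].round(2),s['ee_rot'].round(2),s['force'].round(2),s['torque'].round(2))
E
```

```text
[585.21  32.48 130.04] [179.95  -0.2    2.58] [ 2.83 -1.8   4.45] [-0.28 -0.27 -0.05]
```

{"op": "apply_moves", "data": {"increments": [[-1, 0.0005, -0.0003, -0.0001, 0, 0, -1.5], [-1, 0, 0, 0, 0, 0, -1.5], [-1, 0, 0, 0, 0, 0, 0]]}}

```text
time_s: 14.15
ee_pos: [585.8, 31.9, 129.9]
ee_rot: [179.9, -0.2, -0.3]
force: [3.9, -2.6, 4.8]
gripper_width: 59.6
gripper_force: 20.0
```

```bash
python3 - <<'E'
from h import *
s=status.state();print(s['ee_pos'].round(2),s['ee_rot'].round(2),s['force'].round(2),s['torque'].round(2))
E
```

```text
[585.77  31.92 129.93] [179.92  -0.21  -0.34] [ 3.93 -2.6   4.84] [-0.47 -0.32  0.3 ]
```

{"op": "apply_moves", "data": {"increments": [[-1, 0, 0, 0, 0, 0, -1.5], [-1, 0, 0, 0, 0, 0, 0], [-1, 0, 0, 0, 0, 0, 0]]}}

```text
time_s: 14.4
ee_pos: [586.0, 31.5, 129.9]
ee_rot: [179.9, -0.2, -1.7]
force: [3.5, -4.0, 4.8]
gripper_width: 59.3
gripper_force: 20.0
```

```bash
python3 - <<'E'
from h import *
s=status.state();print(s['ee_pos'].round(2),s['ee_rot'].round(2),s['force'].round(2),s['torque'].round(2))
E
```

```text
[585.97  31.53 129.94] [179.88  -0.24  -1.74] [ 3.51 -3.96  4.81] [-0.69 -0.51  0.53]
```

Torque rises at constant yaw and height (20.2 mm below the rim), so this is the solid stop. I'll release and rise.

{"op": "apply_moves", "data": {"increments": [[0.9, 0, 0, 0, 0, 0, 0], [0.9, 0, 0, 0, 0, 0, 0], [0.9, 0, 0, 0, 0, 0, 0], [0.9, 0, 0, 0, 0, 0, 0], [0.9, 0, 0, 0, 0, 0, 0]]}}

```text
time_s: 14.82
ee_pos: [583.6, 32.7, 128.5]
ee_rot: [-180.0, 0.1, -2.0]
force: [0.0, -0.3, -0.0]
gripper_width: 86.3
gripper_force: 0.0
```

{"op": "apply_moves", "data": {"increments": [[0.9, 0, 0, 0.01, 0, 0, 0], [0.9, 0, 0, 0.025, 0, 0, 0], [0.9, 0, 0, 0.035, 0, 0, 0], [0.9, -0.02, 0, 0.03, 0, 0, 0], [0.9, -0.03, 0, 0.02, 0, 0, 0]]}}

```text
time_s: 15.23
ee_pos: [536.7, 32.6, 252.5]
ee_rot: [-180.0, -0.3, -2.0]
force: [0.0, 0.5, 1.2]
gripper_width: 86.7
gripper_force: 0.0
```

{"op": "apply_moves", "data": {"increments": [[0.9, -0.04, 0, 0, 0, 0, 0], [0.9, -0.04, 0, 0, 0, 0, 0], [0.9, 0, 0, 0, 0, 0, 0], [0.9, 0, 0, 0, 0, 0, 0]]}}

```text
time_s: 15.57
ee_pos: [452.5, 32.6, 250.2]
ee_rot: [-180.0, -0.1, -2.0]
force: [0.1, -0.1, 0.4]
gripper_width: 86.6
gripper_force: 0.0
```

```bash
python3 - <<'E'
from h import *
for c in('scene','wrist'): d=grab(c,c+'5.png'); 
print(status.state()['gripper_width'])
a=cv2.imread('pics/scene5.png')[170:290,290:410]; b=cv2.imread('pics/wrist5.png')
cv2.imwrite('pics/c5.png',np.hstack([cv2.resize(a,(350,350),interpolation=2),cv2.resize(b,(450,350))]))
E
```

```text
86.31677239921949
```

View pics/c5.png

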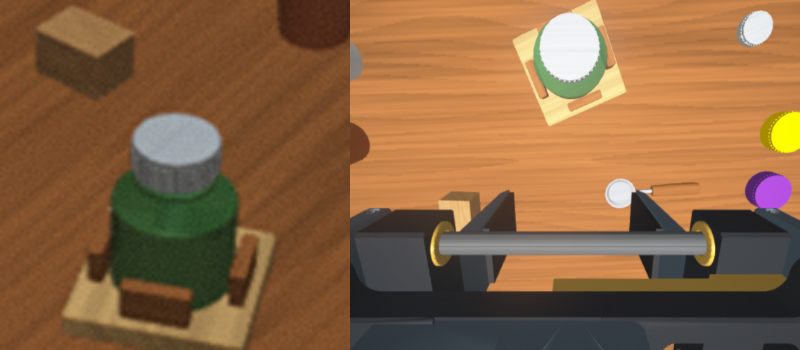

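The lid sits level and low on the jar (about (177,150) in the scene crop), the gripper is clear and the other things are in place. Handing in.

```bash
python3 -c "
from workcell import env
print(env.job_done())"
```

```text
the job is handed in; nothing more can be done
None
```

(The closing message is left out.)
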